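# Lock a sample cup into its spring-loaded shaker holder

### The arm

A 6-joint arm with a two-finger parallel gripper is mounted at the origin on a cart in front of the work surface, level with it; the furniture and walls round the work are solid. World frame = base frame: x ahead of the robot, y to its left, z up, the work surface at z = 0. Lengths are in m, angles in rad, forces in N, time in s.
With the tool pointing down it reaches from about 0.375 to 0.925 m from the base axis. Payload 5.7 kg.
Tool frame: the origin (TCP) lies on the mounting face of the last link; the fingertips stand 173 mm ahead of it and the grasp point (between the pads) lies 155 mm ahead of it; z points along the fingers, y is the line along which they close (so a half turn about z gives the same grasp; the last joint's range is limited). The gripper opens to 85 mm and grips with 20 to 120 N. Pads are 22 mm wide; open, the fingers measure 114 mm over their backs; the gripper's body (76 mm by 85 mm) begins 54 mm behind the grasp point. The pads swing forward as they close: fully open they stand 13 mm farther back than shut.
Start: joints at [-1.448, 0.359, 1.51, -0, 1.272, -0.115], TCP at [0.141, -0.583, 0.405] pointing down, gripper open.
Joint ranges: [-2.97, 2.97], [-1.01, 2.36], [0.21, 2.38], [-0.96, 4.11], [0.2, 2.71], [-2.98, 2.98]. Speed limits (rad/s): [2.39, 2.39, 3.14, 3.14, 3.14, 3.14].

### API

Orientations are given as a rotation vector (axis times angle).
In Python, from station import robot gives the robot as it stands. The module is installed in compiled form; this text tells all that it offers. Calls block until the motion is done:
- robot.move_to(position, orientation): joint-space move of the TCP to a pose.
- robot.servo_line(position, rotation=None, speed=0.15): straight line of the TCP; rotation=None keeps the orientation; speed is the mean speed in m/s.
- robot.movej(angles): joint-space move.
- robot.set_gripper(opening, f_grip=None): finger opening in m; f_grip is the grip in N (None keeps the last); returns when the fingers have stopped.
- robot.wait(seconds).
- robot.inverse_kinematics(position, orientation): joint angles nearest the present ones, or None.
- robot.camera(name): name is "side" or "top"; returns the picture (480x640x3 uint8, blue, green, red); there is no depth.
- robot.get_calibration(name): a dict with "mtx" (3x3 intrinsics, pixels), "R" (3x3) and "t" (3): a world point X has camera coordinates R X + t. Camera axes: x right, y down, z forward; pixel columns grow to the right and rows downward; lengths in m; the calibration is good to about 2 mm. A picture is of the moment at which its call begins. get_calibration takes no time and is no camera call.
A pose or a line that the arm cannot do raises robot.Unreachable and nothing moves.
- robot.job_done(): hands the job in; it is judged then, once.
Readings, each from a call of its own:
- robot.current_time(): time.
- robot.current_joint_positions(): joint angles.
- robot.current_dq(): joint speeds.
- robot.current_effort(): joint torques, N m.
- robot.current_ee_pos(): TCP position.
- robot.current_orientation(): TCP orientation.
- robot.current_contact_force(): force on the tool from outside, world axes, zero at the start.
- robot.current_moment(): the same for the moment, N m.
- robot.current_width(): finger opening in m.
- robot.current_grasp_force(): force on a finger pad.
Only numpy, scipy, OpenCV 4.12 (cv2) and the standard library are available. Lean on these libraries where they do the work, as an engineer would, in place of code of your own. Each camera call takes 0.05 s, during which the arm holds its last target. There are 200 camera calls.

### The job

Lock the sample cup into the spring-loaded holder for shaking: pick up the loose orange lock bar by its upright grip, use it to press the cup down into the housing against the spring, and slide the bar under the two steel hooks, away from the open side, until it meets the rubber buffers. Then let go, so that the bar springs up behind the front teeth of the hooks and stays there level, trapping the cup. Press and push gently, by feel, so as not to crush the cup (never more than about 15 N on it) or strain the hooks, and leave the other things on the bench where they are.

Things in the scene. Friction and masses are not known exactly. Their poses are not given: they have to be found in the camera images.
- holder: Cup holder fixed to the bench: dark steel base 124 x 128 mm. Origin: centre of its underside, on the bench, on the housing's axis; z up; x: the way the lock bar is slid home; y from hook to hook. In side sleeves stands its steel hook frame, which also carries the cup's stop pegs. The frame is set at another height each time, within 10 mm of nominal: not measured, feel for it.
- housing (a point): Centre of the rim of the grey round housing, 76 mm outside, 64 mm inside, 80 mm above the bench; axes as the holder's. In it the cup stands on a spring piston: about 2 N to start it, 0.25 N more per mm, until the cup meets the frame's hard rubber stop pegs (10 N more per mm): after 16.5 mm of travel with the frame at nominal height, 6.5 mm with it 10 mm high, 26.5 mm with it 10 mm low.
- lock_seat (a point): Nominal place of the lock bar's origin when locked: on the housing's axis, 102 mm above the bench (up to 10 mm higher or lower, with the frame); axes as the holder's. To pass under the hook teeth the bar must be pressed to within 1.5 mm of where the cup meets its stop pegs, or beyond; at the end buffers it rises 3 mm behind the teeth. Ahead of x = -11 mm the way is open from above.
- hook_left (a point): Nominal centre of the lip's underside of the hook at +y: 48 mm in y, 9 mm up from lock_seat; the other hook mirrors it at -48 mm. Lip 6 mm thick, 10 mm either way in y, x -11 to +13 mm. At its front (x -11 to -8 mm) a tooth hangs 3 mm lower; at the back a hard rubber buffer (6 N per mm) faces -x at x = +7.5 mm and reaches 26 mm down. The post's inner face is 2 mm outside this point.
- cup: Sample cup with blue screw lid and white body, 61 mm across the lid, 63 mm tall, 40 g, upright in the housing with about 3 mm play all round. Origin: centre of its underside; z up. Free, its origin is 54 mm above the bench and the lid's top 117 mm (15 mm above lock_seat); locked, it is pressed down 2 to 22 mm.
- lock_bar: Loose keeper, about 0.12 kg, on the bench, grip up: orange plate 64 mm (x) by 68 mm (y), 6 mm thick, with a steel ear of equal thickness, 12 mm in x, at mid-side each way to y = +-47 mm. Origin: centre of the underside of its two 3 mm ribs (inner faces y = +-31.5 mm, they straddle the lid); plate and ears are 3 to 9 mm above it. Slick underside. Same turned half round.
- bar_grip (a point): Middle of the lock bar's black upright grip, 29 mm above the bar's origin; axes as the bar's. The grip is 10 mm thick in x (pinch it across this), 28 mm wide in y, and rises from 9 to 48 mm above the bar's origin. While the bar presses on the lid, the bar's origin is 60 mm above the cup's.
- cup_a: Bystander: sample cup with blue lid, 61 x 61 x 63 mm, back right. Origin: centre of its underside.
- cup_b: Bystander: sample cup with blue lid, 61 x 61 x 63 mm, far left. Origin: centre of its underside.
- cup_c: Bystander: sample cup with blue lid, 61 x 61 x 63 mm, left. Origin: centre of its underside.
Things that resemble listed ones, but are neither listed nor needed, are in the scene too. Several things have the shape of the lock_bar; the one meant has the colours described above.

How it is judged:
On the way, in this order (a step that is already met when the one before it is completed fails the run):
1. the lock bar presses the cup down into the housing by at least 4.5 mm (z of cup in the frame of lock_seat below -0.0525 m and contact force between lock_bar and cup above 2 N), for 0.1 s.
2. the lock bar has been slid back under the hooks (x of lock_bar in the frame of lock_seat between -0.002 and 0.003 m and horizontal distance between lock_bar and lock_seat below 0.006 m and z of lock_bar in the frame of lock_seat below 0.0115 m), for 0.1 s.
At the end, for the whole second after the job is handed in: Bar at rest, let go, level (0.06 rad) behind the teeth, held up against the hooks by the sprung cup (over 1.5 N on each): x -2 to +3 mm, y within 5 mm, z within 11.5 mm of lock_seat, turned under 0.06 rad; cup at rest, upright (0.1 rad), down over 1.2 mm, within 6 mm of the axis (x of lock_bar in the frame of lock_seat between -0.002 and 0.003 m and y of lock_bar in the frame of lock_seat between -0.005 and 0.005 m and z of lock_bar in the frame of lock_seat between -0.0115 and 0.0115 m and angle between lock_bar's own z axis and vertical below 0.06 rad and angle between the x axis of lock_bar and the x axis of lock_seat, either way round below 0.06 rad and contact force between lock_bar and holder above 1.5 N and contact force between lock_bar and cup above 1.5 N and z of cup in the frame of lock_seat below -0.0492 m and horizontal distance between cup and lock_seat below 0.006 m and angle between cup's own z axis and vertical below 0.1 rad and linear speed of each of lock_bar, cup below 0.02 m/s); the robot touches nothing.
It fails at once if the lock bar presses the cup with more than 20 N (contact force between lock_bar and cup above 20 N).
It fails at once if the lock bar bears on the holder or its hooks with more than 30 N (contact force between lock_bar and holder above 30 N).
It fails at once if another sample cup is shifted by more than 20 mm (distance of any of cup_a, cup_b, cup_c from where it was at the start of the episode above 0.02 m).
It also fails if it takes over 48 s, if anything falls off the work surface, if the arm or the gripper's body presses on something with over 40 N, if the wrist force passes 120 N, or if a joint passes its speed limit or range.

## Working session

There is one attempt and no reset: what is moved stays moved. The work goes in short steps, each a Python script; the robot and the scene stay as the last script left them, time stands still between calls to the robot, and variables do not carry over. Pictures are saved under pics/ and viewed, at most 10 in all, crops included, and the job is handed in when it is done.

```bash
mkdir -p pics; ls; python3 - <<'E'
from station import robot
import cv2
for n in ("side","top"):
    im=robot.camera(n); cv2.imwrite(f"pics/{n}0.png",im)
    c=robot.get_calibration(n); print(n,c["mtx"].round(1).tolist(),(-c["R"].T@c["t"]).round(3),c["R"].round(2).tolist())
print(robot.current_orientation(),robot.current_time(),robot.current_contact_force())
E
```

```text
pics
side [[573.8, 0.0, 324.9], [0.0, 573.8, 244.5], [0.0, 0.0, 1.0]] [-0.29   1.28   0.911] [[-0.85, -0.52, 0.0], [-0.25, 0.41, -0.88], [0.45, -0.75, -0.48]]
top [[458.7, 0.0, 322.3], [0.0, 458.7, 234.7], [0.0, 0.0, 1.0]] [0.443 0.038 1.189] [[0.0, -1.0, -0.0], [-1.0, -0.0, -0.04], [0.04, 0.0, -1.0]]
[-3.11781627e+00 -3.72494787e-01  4.14134258e-05] 0.1 [ 0.51979874 -0.88984893  0.13717271]
```

View pics/top0.png

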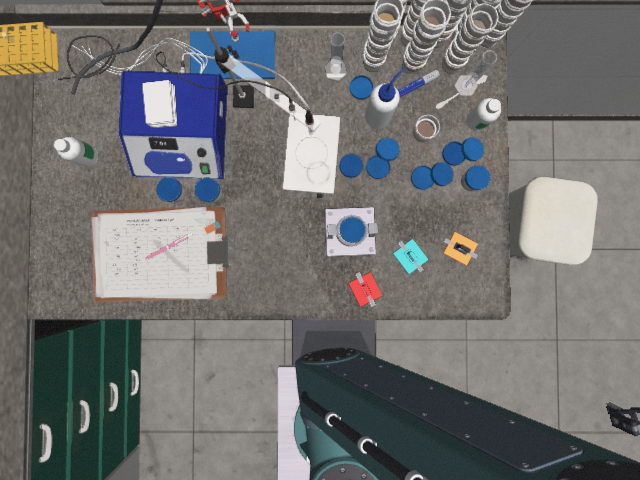

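View pics/side0.png

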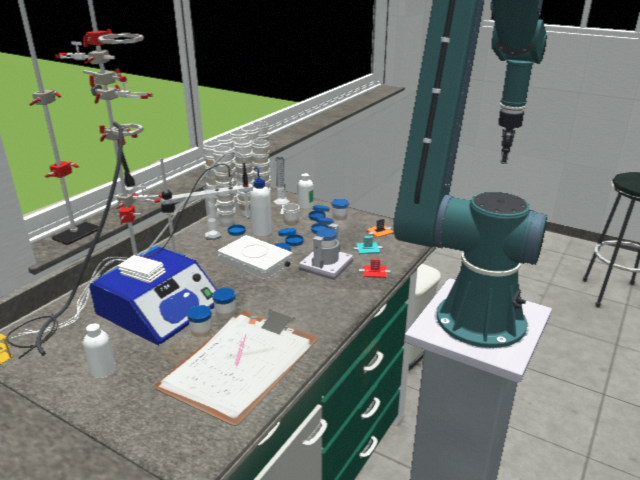

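Orange, in the top view, is at (461,249). The look-alikes are teal (410,256) and red (365,289). The holder is at (351,231) with its hooks at (331,229) and (374,229). I'll choose orange and check it in a close crop.

```bash
python3 - <<'E'
import cv2,numpy as np
t=cv2.imread("pics/top0.png");s=cv2.imread("pics/side0.png")
a=cv2.resize(t[195:275,310:390],(400,400),interpolation=3)
b=cv2.resize(t[220:280,430:490],(400,400),interpolation=3)
c=cv2.resize(s[215:285,290:410],(480,280),interpolation=3)
o=np.zeros((600,800,3),np.uint8);cv2.imwrite("pics/c1.png",np.hstack([a,b]))
cv2.imwrite("pics/c2.png",cv2.resize(s[215:280,290:400],(800,473),interpolation=3))
E
```

```text
(no output)
```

View pics/c1.png

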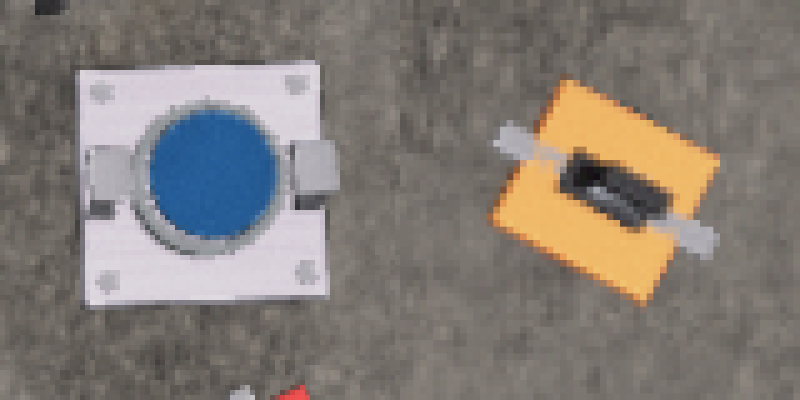

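View pics/c2.png

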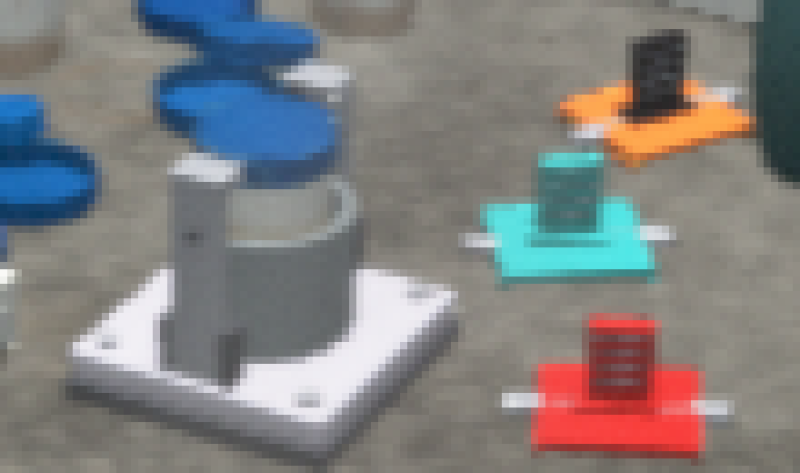

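The close crop confirms the orange bar with the black grip at (461,249), turned about 20°. The holder is nearly square to the world axes, and its hooks lie at ±y. The open side isn't clear yet, so I'll measure everything and overlay the predicted buffer positions for both headings.

```bash
cat > h.py <<'E'
import cv2,numpy as np
from station import robot
C={n:robot.get_calibration(n) for n in("side","top")}
def proj(n,X):
    c=C[n];p=(np.atleast_2d(X)@np.array(c["R"]).T+np.ravel(c["t"]))@np.array(c["mtx"]).T
    return p[:,:2]/p[:,2:]
def ray(n,uv,z):
    c=C[n];R=np.array(c["R"]);o=-R.T@np.ravel(c["t"])
    d=np.c_[np.atleast_2d(uv),np.ones(len(np.atleast_2d(uv)))]@np.linalg.inv(c["mtx"]).T@R
    return o+d*((z-o[2])/d[:,2])[:,None]
def biggest(m,roi):
    x0,y0,x1,y1=roi;k=np.zeros_like(m);k[y0:y1,x0:x1]=m[y0:y1,x0:x1]
    return max(cv2.findContours(k,0,1)[0],key=cv2.contourArea)
E
python3 - <<'E'
from h import *
t=cv2.imread("pics/top0.png");s=cv2.imread("pics/side0.png")
hs=cv2.cvtColor(t,cv2.COLOR_BGR2HSV)
def rect(n,m,roi,z):
    c=biggest(m,roi);P=ray(n,c[:,0,:].astype(float),z)
    r=cv2.minAreaRect(P[:,:2].astype(np.float32)); return r
blue=cv2.inRange(hs,(95,120,60),(115,255,255))
print("lid",rect("top",blue,(325,205,378,258),.117))
org=cv2.inRange(hs,(8,120,120),(25,255,255))
c=biggest(org,(430,220,490,280));h=cv2.convexHull(c)
P=ray("top",h[:,0,:].astype(float),.009);print("bar",cv2.minAreaRect(P[:,:2].astype(np.float32)))
g=cv2.inRange(hs,(0,0,0),(180,255,75));g2=biggest(g,(448,235,475,262));print("grip",cv2.minAreaRect(ray("top",g2[:,0,:].astype(float),.048)[:,:2].astype(np.float32)))
w=cv2.inRange(t,(150,150,150),(255,255,255));w=cv2.morphologyEx(w,3,np.ones((9,9)))
for z in (.012,):print("base",rect("top",w,(315,200,390,265),z))
hs2=cv2.cvtColor(s,cv2.COLOR_BGR2HSV)
o2=biggest(cv2.inRange(hs2,(8,120,120),(25,255,255)),(360,215,400,245));M=cv2.moments(cv2.convexHull(o2))
print("side bar",ray("side",[M["m10"]/M["m00"],M["m01"]/M["m00"]],.009))
b2=biggest(cv2.inRange(hs2,(95,120,60),(115,255,255)),(314,225,340,243));print("side lid",cv2.fitEllipse(b2),ray("side",cv2.fitEllipse(b2)[0],.115))
print([ray(n,p,0.0).round(3).tolist() for n,p in (("top",[365,289]),)])
E
```

```text
lid ((0.4987814426422119, -0.02710786648094654), (0.056251004338264465, 0.05616428703069687), 0.008175385184586048)
bar ((0.4394815266132355, -0.3032042384147644), (0.06928133219480515, 0.030833318829536438), 56.967926025390625)
grip ((0.455810010433197, -0.3037511110305786), (0.03742807358503342, 0.012139182537794113), 70.0177001953125)
base ((0.4989994764328003, -0.03215811401605606), (0.12025199830532074, 0.13131141662597656), 2.3842272758483887)
side bar [[ 0.45285021 -0.30346292  0.009     ]]
side lid ((324.1739196777344, 231.1741485595703), (11.641234397888184, 22.59515953063965), 109.5520248413086) [[ 0.50682332 -0.03055426  0.115     ]]
[[[0.35, -0.068, 0.0]]]
```

```bash
python3 - <<'E'
from h import *
t=cv2.imread("pics/top0.png");s=cv2.imread("pics/side0.png")
hs=cv2.cvtColor(t,cv2.COLOR_BGR2HSV)
org=cv2.inRange(hs,(8,110,100),(25,255,255));k=np.zeros_like(org);k[220:280,430:490]=org[220:280,430:490]
p=np.argwhere(k)[:,::-1].astype(float);print("bar",cv2.minAreaRect(ray("top",p,.009)[:,:2].astype(np.float32)))
g=cv2.inRange(hs,(0,0,0),(180,255,75));k=np.zeros_like(g);k[238:260,450:473]=g[238:260,450:473];n,l,st,ce=cv2.connectedComponentsWithStats(k)
i=1+st[1:,4].argmax();print("grip",ce[i],ray("top",ce[i],.045),cv2.minAreaRect(ray("top",np.argwhere(l==i)[:,::-1].astype(float),.045)[:,:2].astype(np.float32)))
# base: whitish mask
w=((t.min(2)>165)*255).astype(np.uint8);k=np.zeros_like(w);k[200:262,320:382]=w[200:262,320:382]
k=cv2.morphologyEx(k,cv2.MORPH_OPEN,np.ones((3,3)))
q=cv2.convexHull(np.argwhere(k)[:,::-1].astype(np.int32))
print("base",[cv2.minAreaRect(ray("top",q[:,0].astype(float),z)[:,:2].astype(np.float32)) for z in(.012,.016)])
# overlays
c0=np.array([.499,-.030]);a=np.deg2rad(2.4)
f=12;big=cv2.resize(s[218:262,298:348],None,fx=8,fy=12,interpolation=0);bl=[]
for sg in (1,-1):
    im=cv2.resize(s[220:270,303:343],None,fx=10,fy=10,interpolation=0)
    ex=sg*np.array([np.cos(a),np.sin(a),0]);ey=np.array([-ex[1],ex[0],0])
    for y0 in(38,-38):
        y1=np.sign(y0)*58
        for (xa,xb,za,zb,col) in ((-11,13,111,117,(0,255,0)),(7.5,13,85,111,(0,0,255)),(-11,-8,108,111,(0,255,255))):
            pts=np.array([np.r_[c0,0]+ex*x/1e3+ey*y/1e3+[0,0,z/1e3] for x in(xa,xb) for y in(y0,y1) for z in(za,zb)])
            uv=((proj("side",pts)-[303,220]+.5)*10).astype(np.int32);cv2.polylines(im,[cv2.convexHull(uv)],True,col,1)
    bl.append(im)
cv2.imwrite("pics/ov.png",np.hstack(bl))
E
```

```text
bar ((0.4555879235267639, -0.31135156750679016), (0.06888264417648315, 0.06483421474695206), 61.653953552246094)
grip [461.35714286 247.5       ] [[ 0.45672406 -0.30373783  0.045     ]] ((0.4558427333831787, -0.30464857816696167), (0.03752642869949341, 0.012171083129942417), 70.01768493652344)
base [((0.4990105926990509, -0.031157314777374268), (0.12002698332071304, 0.12816205620765686), 2.198577404022217), ((0.49882176518440247, -0.030923396348953247), (0.11961927264928818, 0.12772656977176666), 2.1985297203063965)]
```

View pics/ov.png

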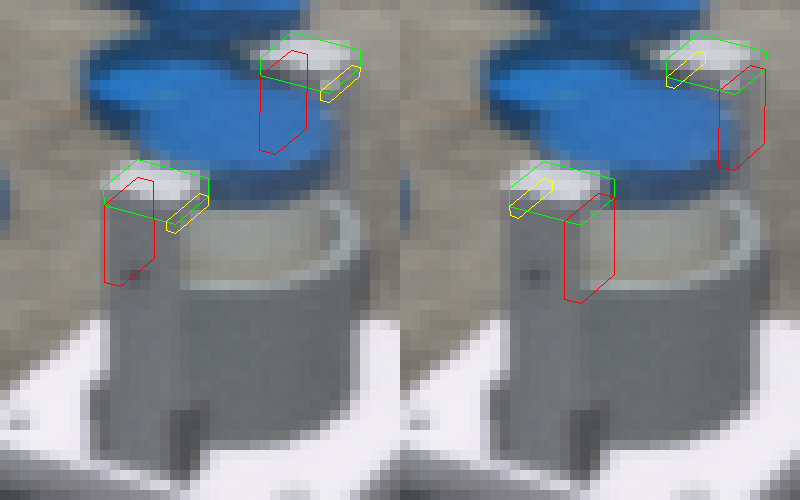

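The left overlay (slide direction = world +x) fits: its buffers would be hidden behind the near post. With the other heading a buffer would have to cover the white cup at overlay (595,250), and nothing is there. So the holder's x is about world +x with yaw about 2.3°. Next I'll refine the centres.

```bash
python3 - <<'E'
from h import *
t=cv2.imread("pics/top0.png").astype(float);s=cv2.imread("pics/side0.png")
sat=t[:,:,0]-t[:,:,2]
def cross(p,th,lo,hi):
    x=np.arange(lo,hi);v=p[lo:hi]-th;i=np.where(v[:-1]*v[1:]<0)[0]
    return [float(x[j]+v[j]/(v[j]-v[j+1])) for j in i]
L=[]
for v in range(224,238):
    c=cross(sat[v],60,330,375)
    if len(c)==2:L.append((v,*c))
for v,a,b in L[::4]:print("lid row",v,a,b,ray("top",[[a,v],[b,v]],.117)[:,1].round(4))
m=[ray("top",[[a,v],[b,v]],.117)[:,1].mean() for v,a,b in L];print("lid y",np.mean(m))
g=t.mean(2)
for v in (211,213,249,251):
    c=cross(g[v],150,318,385);P=ray("top",[[c[0],v],[c[-1],v]],.012);print("base",v,c[0],c[-1],P[:,:2].round(4).tolist(),P.mean(0).round(4))
for u in (338,342,360,364):
    c=cross(g[:,u],150,200,265);P=ray("top",[[u,c[0]],[u,c[-1]]],.012);print("basecol",u,P[:,:2].round(4).tolist(),P.mean(0).round(4))
for v in (226,228,230): print("hook row",v,g[v,322:342].astype(int),g[v,364:384].astype(int))
print("grip side z.029",ray("side",[380.8,225.3],.029))
d=((s.max(2)<70)*255).astype(np.uint8);c=biggest(d,(372,217,388,234));M=cv2.moments(c);print(M["m10"]/M["m00"],M["m01"]/M["m00"],ray("side",[M["m10"]/M["m00"],M["m01"]/M["m00"]],.03))
E
```

```text
lid row 224 340.5945945945946 363.3392857142857 [-0.0004 -0.0537]
lid row 228 339.60919540229884 364.52830188679246 [ 0.0019 -0.0564]
lid row 232 339.75 364.3333333333333 [ 0.0016 -0.0559]
lid row 236 341.44303797468353 362.93023255813955 [-0.0024 -0.0526]
lid y -0.027452687910763586
base 211 325.1454545454545 373.55454545454546 [[0.5505, 0.0356], [0.5506, -0.0889]] [ 0.5505 -0.0267  0.012 ]
base 213 325.33984375 373.487323943662 [[0.5453, 0.0351], [0.5455, -0.0887]] [ 0.5454 -0.0268  0.012 ]
base 249 326.2857142857143 375.42657342657344 [[0.4527, 0.0325], [0.4529, -0.0935]] [ 0.4528 -0.0305  0.012 ]
base 251 326.3320754716981 375.6179775280899 [[0.4476, 0.0324], [0.4478, -0.0939]] [ 0.4477 -0.0308  0.012 ]
basecol 338 [[0.5573, 0.0025], [0.4371, 0.0025]] [0.4972 0.0025 0.012 ]
basecol 342 [[0.558, -0.0078], [0.438, -0.0078]] [ 0.498  -0.0078  0.012 ]
basecol 360 [[0.5593, -0.0541], [0.4389, -0.0539]] [ 0.4991 -0.054   0.012 ]
basecol 364 [[0.56, -0.0644], [0.4399, -0.0641]] [ 0.5    -0.0643  0.012 ]
hook row 226 [116 122 103 118 187 122 182 179 178 177 177 175 171 168 141 152 163 182
 107  91] [100 118 169 193 107 188 179 179 180 179 173 175 167 144 118 111 111 113
 110 105]
hook row 228 [ 87  93  92 111 184 175 191 181 180 178 177 176 174 167 145 155 164 149
  84  89] [ 98 125 157 162 140 181 179 181 178 177 175 174 166 143 119 118 111 104
 110 111]
hook row 230 [ 98  95  96 101 158 161 187 180 181 178 180 175 174 170 165 155 171 163
  98  90] [ 98 123 155 172 133 164 179 179 178 177 174 173 170 164 105 108 105 104
 106 112]
grip side z.029 [[ 0.45163112 -0.31085391  0.029     ]]
379.7234848484848 224.6818181818182 [[ 0.45599915 -0.31130917  0.03      ]]
```

Holder: (0.4988, -0.028), yaw 0.039, and both the base and the lid agree within 1.5 mm. Bar: about (0.4556, -0.311), x axis at about -27.5°, and the side view's grip ray agrees to under 1 mm. I'll grasp it now.

```bash
cat >> h.py <<'E'
from scipy.spatial.transform import Rotation as Ro
HC=np.array([.4988,-.028]);YAW=.039
def rot(a):
    z=np.array([0,0,-1.]);y=np.array([np.cos(a),np.sin(a),0]);return Ro.from_matrix(np.c_[np.cross(y,z),y,z]).as_rotvec()
def force(n=5):
    f=[]
    for _ in range(n): f.append(robot.current_contact_force());robot.wait(.01)
    return np.mean(f,0)
def hol(x,y):  # holder xy -> world xy
    c,s=np.cos(YAW),np.sin(YAW);return HC+[c*x-s*y,s*x+c*y]
E
python3 - <<'E'
from h import *
a=np.deg2rad(-27.5);B=np.array([.4556,-.311])
for k in (0,np.pi):
    q=robot.inverse_kinematics([*B,.3],rot(a+k));q2=robot.inverse_kinematics([*hol(-20,0)*0+hol(-.02,0),.35],rot(YAW+k));print(k,q,q2)
c=[k for k in(0,np.pi) if robot.inverse_kinematics([*B,.3],rot(a+k)) is not None]
k=min(c,key=lambda k:np.abs(np.array(robot.inverse_kinematics([*B,.3],rot(a+k)))[5])+np.abs(np.array(robot.inverse_kinematics([*hol(-.02,0),.35],rot(YAW+k)))[5]))
open("k.txt","w").write(str(k))
robot.move_to([*B,.30],rot(a+k));robot.servo_line([*B,.188],speed=.12);print(force(),robot.current_time())
robot.set_gripper(.0,60);print(robot.current_width(),robot.current_grasp_force(),force(),robot.current_ee_pos(),robot.current_time())
robot.servo_line([*B,.208],speed=.05);print(robot.current_width(),force(10),robot.current_moment(),robot.current_time())
for n in("side","top"):cv2.imwrite(f"pics/g_{n}.png",robot.camera(n))
E
```

```text
0 [-7.24193853e-01  4.08007172e-01  1.73177529e+00 -4.44089210e-16
  1.00181019e+00 -2.44228309e-01] [-2.04170234e-01  2.49440420e-01  1.83071128e+00 -4.44089210e-16
  1.06144096e+00 -2.43170234e-01]
3.141592653589793 [-7.24193853e-01  4.08007172e-01  1.73177529e+00 -4.44089210e-16
  1.00181019e+00  2.89736434e+00] [-2.04170234e-01  2.49440420e-01  1.83071128e+00 -4.44089210e-16
  1.06144096e+00  2.89842242e+00]
[ 0.14945921 -0.02000868 -0.14924625] 2.8
0.009488826151110298 59.20277416706085 [-0.43715128  0.49966759  2.85905425] [ 0.45570448 -0.31108629  0.18817309] 3.5167
0.008781278049974488 [ 0.10155268  0.00409761 -0.90980194] [-0.03370853 -0.00834147  0.0260297 ] 4.15
```

```bash
python3 - <<'E'
import cv2,numpy as np
s=cv2.imread("pics/g_side.png");t=cv2.imread("pics/g_top.png")
cv2.imwrite("pics/c3.png",np.hstack([cv2.resize(s[190:250,350:410],(400,400),interpolation=3),cv2.resize(t[215:275,430:490],(400,400),interpolation=3)]))
E
```

```text
(no output)
```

View pics/c3.png

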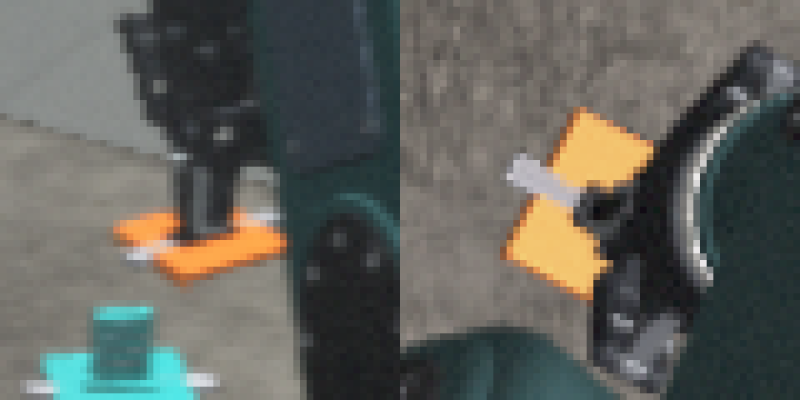

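The bar is held level and square. I'll move it over the entry point, in front of the hooks, and use the same camera to measure its plate edge against the lid.

```bash
python3 - <<'E'
from h import *
p=robot.current_ee_pos();robot.servo_line([p[0],p[1],.345],speed=.2)
robot.move_to([*hol(-.024,0),.345],rot(YAW));robot.servo_line([*hol(-.024,0),.318],speed=.1)
robot.wait(.3);print(force(20).round(3),np.ravel(robot.current_ee_pos()).round(4),robot.current_time())
for n in("side","top"):cv2.imwrite(f"pics/a_{n}.png",robot.camera(n))
t=cv2.imread("pics/a_top.png");s=cv2.imread("pics/a_side.png")
hs=cv2.cvtColor(t,cv2.COLOR_BGR2HSV);m=cv2.inRange(hs,(8,110,100),(25,255,255))
z=robot.current_ee_pos()[2]-.188+.009
for v in range(215,260,3):
    u=np.where(m[v,315:390])[0]
    if len(u):
        P=ray("top",[[315+u[0]-.5,v],[315+u[-1]+.5,v]],z);print(v,u[0]+315,u[-1]+315,P[:,:2].round(4).tolist())
cv2.imwrite("pics/c4.png",np.hstack([cv2.resize(s[190:270,290:370],(400,400),interpolation=3),cv2.resize(t[195:275,310:390],(400,400),interpolation=3)]))
E
```

```text
[ 0.076 -0.031 -0.962] [ 0.4749 -0.0289  0.3182] 7.0583
```

View pics/c4.png

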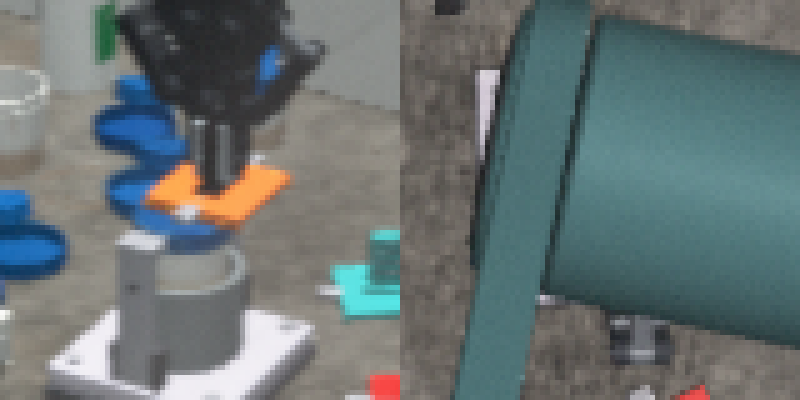

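Side view: the bar sits above and in front of the hooks, level. The top view is hidden by the arm, so I'll use the earlier grasp picture plus this side view for the bar's offset in the grip.

```bash
python3 - <<'E'
from h import *
def corners(n,f,roi,z,c,ang,lo=8):
    im=cv2.imread(f);m=cv2.inRange(cv2.cvtColor(im,cv2.COLOR_BGR2HSV),(lo,110,100),(25,255,255))
    k=np.zeros_like(m);x0,y0,x1,y1=roi;k[y0:y1,x0:x1]=m[y0:y1,x0:x1]
    P=ray(n,np.argwhere(k)[:,::-1].astype(float),z)[:,:2]-c
    ca,sa=np.cos(ang),np.sin(ang);L=P@np.array([[ca,-sa],[sa,ca]]);return L
L=corners("top","pics/g_top.png",(430,215,490,275),.0288,np.array([.4557,-.3111]),np.deg2rad(-27.5))
print("top local min/max",L.min(0),L.max(0))
for a in np.arange(-.03,.026,.006):
    q=L[abs(L[:,0]-a)<.003]; print(round(a,3),q[:,1].max().round(4),end="; ")
c=np.array([.4749,-.0289])
for z in(.139,):
    L=corners("side","pics/a_side.png",(310,215,355,240),z,c,YAW)
    print("\nside local",L.min(0),L.max(0),[np.percentile(L,p,axis=0).round(4).tolist() for p in(1,99)])
    for a in np.arange(-.03,.031,.006):
        q=L[abs(L[:,0]-a)<.003]; print(round(a,3),(q[:,1].min().round(4),q[:,1].max().round(4)) if len(q) else 0,end="; ")
E
```

```text
top local min/max [-0.03221896 -0.0038264 ] [0.03242863 0.03461498]
-0.03 0.0342; -0.024 0.0343; -0.018 0.0343; -0.012 0.0344; -0.006 0.0333; Traceback (most recent call last):
  File "<stdin>", line 10, in <module>
    return umr_maximum(a, axis, None, out, keepdims, initial, where)
ValueError: zero-size array to reduction operation maximum which has no identity
```

The bar's plate edges lie at ±32 mm and +34.3 mm in the tool frame, so it is centred to about 0.5 mm and square in the grip. Now I'll press down by feel.

```bash
python3 - <<'E'
from h import *
F0=np.array([.076,-.031,-.962]);xy=hol(-.024,0)
robot.servo_line([*xy,.306],rotation=rot(YAW),speed=.03)
z=.306;log=[]
while z>.272:
    z-=.0004;robot.servo_line([*xy,z],speed=.01);robot.wait(.02);f=force(3)-F0;zz=robot.current_ee_pos()[2]
    log.append((round(z*1e3,1),round(zz*1e3,2),*f.round(2)))
    d=max(0,(.302-z)*1e3)
    if z>.3032 and f[2]>1.5: print("early contact");break
    if f[2]>2+.25*d+3.2 or f[2]>12:print("stop");break
for l in log[::3][:12]+log[-8:]:print(*l)
print(robot.current_time(),robot.current_moment())
E
```

```text
stop
305.6 305.71 -0.03 0.32 0.01
304.4 304.38 -0.0 0.03 -0.15
303.2 303.19 0.14 0.89 -0.3
302.0 302.12 -0.63 0.07 2.3
300.8 300.81 0.14 0.28 2.4
299.6 299.58 0.1 0.5 2.47
298.4 298.4 0.07 -0.19 3.09
297.2 297.2 0.1 0.26 3.03
296.0 296.0 -0.19 -0.25 3.6
294.8 294.78 -0.08 -0.14 3.79
293.6 293.59 -0.11 0.18 4.29
292.4 292.4 0.13 -0.34 4.38
289.6 289.6 -0.38 0.3 5.14
289.2 289.19 -0.03 -0.3 5.27
288.8 288.79 -0.34 0.32 5.24
288.4 288.4 -0.5 0.2 5.38
288.0 287.97 -0.61 -0.57 5.04
287.6 287.58 -0.22 -0.12 4.94
287.2 287.34 -0.63 0.26 6.85
286.8 287.12 -1.22 0.03 9.39
21.7083 [ 0.02797249  0.15601052 -0.00172331]
```

Peg contact is at about 287.4 mm, 15 mm of travel, so the frame is about 1.5 mm high. Slide now, keeping the press moderate.

```bash
python3 - <<'E'
from h import *
F0=np.array([.076,-.031,-.962]);z=.2868;x=-.024;log=[];fx=0
ex=np.array([np.cos(YAW),np.sin(YAW)])
while x<.0045:
    x+=.0015 if x<-.002 else .0004
    robot.servo_line([*hol(x,0),z],speed=.02);robot.wait(.01);f=force(3)-F0
    p=np.ravel(robot.current_ee_pos());xa=(p[:2]-HC)@ex
    log.append((round(x*1e3,1),round(xa*1e3,2),round(p[2]*1e3,2),*f.round(2)));fx=f[:2]@ex
    if fx<-5 or abs(f[1])>8 or f[2]>14 or f[2]<2:print("stop");break
    if f[2]>11.5:z+=.0002
    if f[2]<7:z-=.0002
for l in log:print(*l)
print(robot.current_time(),robot.current_moment())
E
```

```text
stop
-22.5 -23.16 286.99 -3.68 -0.48 11.35
-21.0 -22.07 286.92 -4.8 -0.83 12.82
-19.5 -20.59 287.02 -4.67 -0.87 11.81
-18.0 -19.05 287.15 -3.92 -0.2 10.25
-16.5 -17.59 287.14 -4.14 0.06 10.78
-15.0 -16.13 287.13 -3.98 -0.4 10.79
-13.5 -14.65 287.11 -4.19 0.23 10.85
-12.0 -13.16 287.12 -3.87 0.76 10.44
-10.5 -11.66 287.12 -4.0 -0.02 10.84
-9.0 -10.21 287.1 -4.18 0.31 11.1
-7.5 -8.67 287.12 -3.99 0.01 10.15
-6.0 -7.19 287.11 -4.13 -0.1 10.95
-4.5 -5.69 287.12 -4.4 -0.15 10.45
-3.0 -4.19 287.1 -4.36 0.05 10.57
-1.5 -2.7 287.12 -4.77 0.59 10.79
-1.1 -2.51 287.07 -4.92 -0.24 10.79
-0.7 -2.19 287.06 -5.26 0.23 11.62
26.525 [-0.03970977  1.06872836 -0.01777817]
```

Friction accounts for about -4 N in x, and the buffers haven't been reached. Continue until there is a clear extra push.

```bash
python3 - <<'E'
from h import *
F0=np.array([.076,-.031,-.962]);z=.2870;x=-.0007;log=[]
ex=np.array([np.cos(YAW),np.sin(YAW)])
while x<.009:
    x+=.0005
    robot.servo_line([*hol(x,0),z],speed=.02);robot.wait(.01);f=force(3)-F0
    p=np.ravel(robot.current_ee_pos());xa=(p[:2]-HC)@ex
    log.append((round(x*1e3,1),round(xa*1e3,2),round(p[2]*1e3,2),*f.round(2)));fx=f[:2]@ex
    if fx<-9.5 or abs(f[1])>8 or f[2]>14 or f[2]<2:print("stop");break
    if f[2]>11.5:z+=.0002
    if f[2]<7:z-=.0002
for l in log:print(*l)
print(robot.current_time(),robot.current_moment())
E
```

```text
stop
-0.2 -1.77 286.91 -5.71 -0.27 12.63
0.3 -1.07 287.09 -5.06 -0.33 10.81
0.8 -0.6 287.07 -4.96 -0.51 10.54
1.3 -0.09 287.06 -4.86 -0.06 11.0
1.8 0.42 287.08 -5.38 0.1 11.1
2.3 0.88 287.05 -4.26 -0.46 11.04
2.8 1.33 287.05 -4.78 0.15 10.5
3.3 1.54 287.0 -6.24 -0.53 12.33
3.8 1.77 287.04 -6.26 -0.37 11.22
4.3 2.06 287.04 -7.01 -0.63 12.07
4.8 2.3 287.06 -7.62 -0.97 11.71
5.3 2.51 287.06 -8.54 -1.41 11.0
5.8 2.83 287.07 -8.71 -1.12 11.66
6.3 3.04 287.08 -9.08 -1.59 11.71
6.8 3.26 287.09 -9.4 -1.88 10.05
7.3 3.56 287.11 -10.02 -2.32 11.1
31.0583 [-0.43868627  1.9916692  -0.00602221]
```

Buffer contact shows at x ≈ 1.4, as expected, and the rest is finger flex. I'll ease off x, let the bar rise to the hooks, and check.

```bash
python3 - <<'E'
from h import *
F0=np.array([.076,-.031,-.962])
ex=np.array([np.cos(YAW),np.sin(YAW)])
def rep(x,z):
    f=force(3)-F0;p=np.ravel(robot.current_ee_pos());print(round(x*1e3,1),round(((p[:2]-HC)@ex)*1e3,2),round(p[2]*1e3,2),*f.round(2));return f
x=.004;robot.servo_line([*hol(x,0),.2870],speed=.03);rep(x,0)
robot.servo_line([*hol(.0025,0),.2900],speed=.02);x=.0025;z=.2900;f=rep(x,z)
while z<.2945 and f[2]>.3 and f[2]<15:
    z+=.0004;robot.servo_line([*hol(x,0),z],speed=.02);f=rep(x,z)
for n in("side",):cv2.imwrite(f"pics/r_{n}.png",robot.camera(n))
print(robot.current_time(),robot.current_moment())
s=cv2.imread("pics/r_side.png");cv2.imwrite("pics/c5.png",cv2.resize(s[190:265,290:365],(600,600),interpolation=3))
E
```

```text
4.0 1.96 286.76 -7.0 -0.55 12.34
2.5 1.4 289.61 -4.7 0.65 6.42
2.5 1.5 289.84 -5.78 -0.09 4.72
2.5 1.53 290.19 -5.15 0.61 3.41
2.5 1.55 290.58 -5.23 -0.05 2.52
2.5 1.55 290.96 -4.7 0.27 2.8
2.5 1.55 291.36 -5.54 -0.17 3.1
2.5 1.52 291.74 -5.45 -0.09 2.53
2.5 1.5 291.99 -5.56 0.64 0.04
33.6667 [0.00183108 1.02908305 0.06197884]
```

View pics/c5.png

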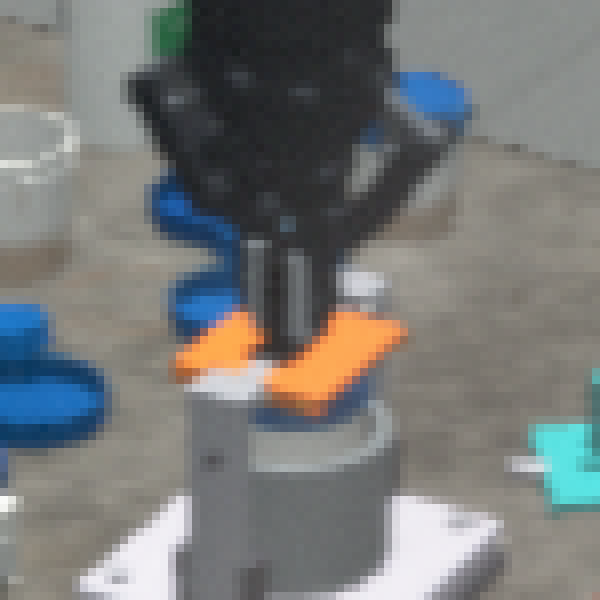

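The near ear sits under the hook lip, and the upward force vanished at 292 mm, as predicted for the bar resting against the lips. I'll relax the x load, release, retreat, and check.

```bash
python3 - <<'E'
from h import *
F0=np.array([.076,-.031,-.962])
robot.servo_line([*hol(.0012,0),.2920],speed=.02);robot.wait(.05);print((force(3)-F0).round(2),robot.current_ee_pos())
robot.set_gripper(.035);print(robot.current_width(),force(3).round(2))
p=np.array(robot.current_ee_pos());robot.servo_line([p[0],p[1],.36],speed=.12)
robot.move_to([.35,-.30,.42],rot(-.3));print(force(3).round(2),robot.current_time())
for n in("side","top"):cv2.imwrite(f"pics/f_{n}.png",robot.camera(n))
t=cv2.imread("pics/f_top.png");s=cv2.imread("pics/f_side.png")
cv2.imwrite("pics/c6.png",np.hstack([cv2.resize(s[200:280,290:370],(400,400),interpolation=3),cv2.resize(t[195:275,310:390],(400,400),interpolation=3)]))
m=cv2.inRange(cv2.cvtColor(t,cv2.COLOR_BGR2HSV),(8,110,100),(25,255,255));k=np.zeros_like(m);k[195:275,310:390]=m[195:275,310:390]
P=ray("top",np.argwhere(k)[:,::-1].astype(float),.1125)[:,:2].astype(np.float32);print(cv2.minAreaRect(P))
E
```

```text
[-5.18  0.93  2.56] [ 0.49980201 -0.02781935  0.29188554]
0.035258375128783895 [-0.54 -0.49 -0.31]
[0.09 0.21 0.51] 36.3333
((0.500203549861908, -0.029723722487688065), (0.06352889537811279, 0.06585975736379623), 0.08877545595169067)
```

View pics/c6.png

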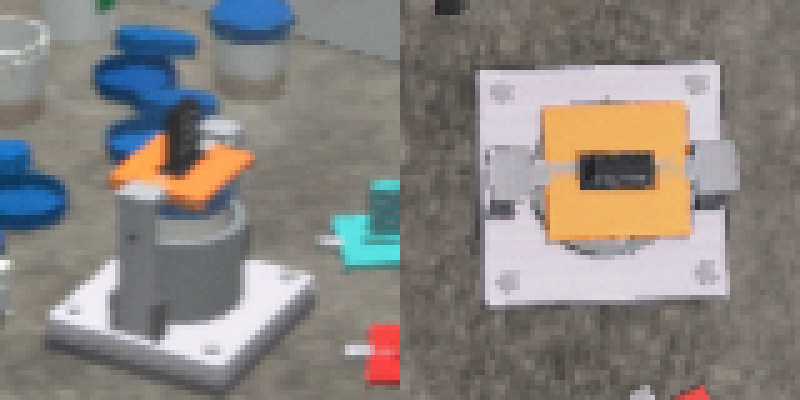

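The bar is locked: level, ears under both hooks, x ≈ +1.4 mm and y ≈ -1.7 mm, with the gripper clear. Handing in.

```bash
python3 -c "
from station import robot
print(robot.job_done(),robot.current_time())"
```

```text
the job is handed in; nothing more can be done
the job is handed in; nothing more can be done
```

I locked the cup: the orange bar rests level under both hooks at about x +1.4 mm, y -1.7 mm, the vertical press read at most about 13 N, the gripper is clear, and I handed the job in soon after 36.3 s; no verdict was shown.

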